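# Pack a valve service kit into its tray box

### The arm

A 6-joint arm with a two-finger parallel gripper is mounted at the origin on the work surface. World frame = base frame: x ahead of the robot, y to its left, z up, the work surface at z = 0. Lengths are in m, angles in rad, forces in N, time in s.
With the tool pointing down it reaches from about 0.35 to 0.925 m from the base axis. Payload 6.4 kg.
Tool frame: the origin (TCP) lies on the centre line of the jaws, within the pads' length; the fingertips stand 25 mm ahead of it and the grasp point (between the pads) lies 6 mm ahead of it; z points along the fingers, y is the direction in which the jaws open and shut (so a half turn about z gives the same grasp; the last joint's range is limited). The gripper opens to 85 mm and grips with 20 to 120 N. Pads are 22 mm wide; open, the fingers measure 114 mm over their backs; the gripper's body (76 mm by 85 mm) begins 54 mm behind the grasp point. The pads swing forward as they close: fully open they stand 13 mm farther back than shut.
Start: joints at [1.106, 0.245, 1.558, -0, 1.339, -0.174], TCP at [0.186, 0.623, 0.256] pointing down, gripper open.
Joint ranges: [-3.13, 3.13], [-1.02, 2.26], [0.13, 2.54], [-0.95, 4.09], [0.21, 2.88], [-2.74, 2.74]. Speed limits (rad/s): [2.57, 2.57, 3.14, 3.14, 3.14, 3.14].

### API

Orientations are given as a unit quaternion [w, x, y, z].
In Python, from rig import ctrl gives the robot as it stands.
- The arm moves only by the tool arm_command, never from a script. Its argument "rows" is a list of rows, each a list of 3 entries, a list of its own where there are three numbers: the closure, from 0 (fully open) to 1 (shut), then the shift along the tool's x, y, z in m, then the turn about the tool's z in degrees. In form: [[fingers, [x, y, z], roll], ...]. A call has exactly 8 rows; each row is the pose to reach, as a shift and turn from the pose measured when the call began, along the tool's axes at that moment; what a row does not reach only later rows make up. A row lasts 1/8 s, in which the tool goes at most 62.5 mm and 10.7 degrees, less where a joint would pass 70% of its speed; a pose out of reach is approached as far as the arm can. A call with a gripper value outside its range is refused whole. The fingers move at their own pace and stop on an object; "squeeze" is the grip in N (left out, the last holds). Time passes only in rows, so rows that repeat a pose let the fingers close, or fill a call up. It gives the time, the measured TCP pose, the force and the opening at its end, in the units of the state.
- ctrl.get_state(): the state, without advancing time (a new reading comes with each control period).
- ctrl.snapshot(name): name is "scene" or "top" or "wrist"; returns the picture (400x640x3 uint8, red, green, blue); there is no depth.
- ctrl.camera_info(name): a dict with "camera_matrix" (3x3 intrinsics, pixels), "eye" and "orientation" of the camera in the world. Camera axes: x right, y down, z forward; pixel columns grow to the right and rows downward; lengths in m; the calibration is good to about 2 mm. The wrist camera is an equidistant fisheye: a pixel r from the principal point sees the ray r / f radians off the axis. A picture is of the moment at which its call begins: read the wrist's pose just before it. camera_info takes no time and is no camera call; for the wrist camera it gives the pose at the moment of the call.
- ctrl.sign_off(): hands the job in, once; it reports no verdict.
Trained networks look in the newest picture that a camera, given by its name, has taken for a name from the list of things; names that differ only in an ending like _2 or _b are one class to them, and where a whole thing is asked for, a point or a joint stands for the part that bears it (a point fixed in the world has none). Each returns a list of dicts, best first, with "p" (0 to 1); they miss things now and then, are a little off and sometimes report something else, mostly with a low value. They report only what shows in the picture. A call takes as long as a camera call. They do not tell look-alikes from the thing itself.
- ctrl.regions_of(name, camera): "mask" (400x640 bool, what is visible of it) and "rect" ([left, top, right, bottom] in pixels, round what is visible of it).
The state is a dict: "time": time; "q": joint angles; "dq": joint speeds; "tau": joint torques, N m; "eef_pos": TCP position; "eef_rot": TCP orientation; "wrist_force": force on the tool from outside, world axes, zero at the start; "ft_torque": the same for the moment, N m; "opening": opening from 0.0 (shut) to 1.0 (fully open).
Only numpy, scipy, OpenCV 4.12 (cv2) and the standard library are available. Lean on these libraries where they do the work, as an engineer would, in place of code of your own. Each camera call takes 0.05 s, during which the arm holds its last target. There are 200 camera calls.

### The job

Pack the service kit into the small open cardboard box: the long aluminium manifold block, the solenoid valve, and the wide, tall filter canister from the grey parts bin. They only just fit: stand all three upright, as they stand now, side by side and flat down on the floor of the box, setting each one down gently instead of dropping it. Leave the other parts in the bin and the other things on the bench where they are.

Things in the scene. Friction and masses are not known exactly. Their poses are not given: they have to be found in the camera images.
- box: Shallow open cardboard box (stiff walls), fixed to the bench: 96 (its x) by 128 (its y) by 30 high outside, walls and floor 5 thick, so 86 by 118 inside and 25 deep. Origin at the centre of its underside on the bench; z up. The kit fits with the manifold along one 118 side and the valve and canister in a row along the other.
- box_in (a point): Centre of the inner floor of the cardboard box, 5 above the bench; axes as the box's.
- manifold: Manifold block, a plain aluminium bar 36 (its x) by 112 (its y) by 46 high with four dark ports in a row on top; about 0.4 kg. Stands on the bench. Origin at the centre of its underside; z up.
- valve: Solenoid valve: brass base 40 (its x) by 62 (its y) by 32 high, on it a black coil block 40 (x) by 46 (y), 78 high in all; about 0.3 kg. Stands on the bench. Origin at the centre of its underside; z up.
- bin: Open grey plastic parts bin, fixed to the bench: 190 (its x) by 170 (its y) by 45 high outside, walls and floor 5 thick. Origin at the centre of its underside; z up.
- canister: The wanted filter canister, the only part in the bin that is both wide and tall: upright aluminium cylinder 44 in diameter, 80 high, with a white band near the foot, standing on the bin floor (5 above the bench). Origin at the centre of its underside; z up.
- canister_short: Bystander in the bin: canister as wide as the wanted one, 44 in diameter, but only 36 high. Origin at the centre of its underside.
- canister_slim: Bystander in the bin: canister as tall as the wanted one, 80, but only 26 in diameter. Origin at the centre of its underside.
- fitting: Bystander in the bin: square brass fitting 34 by 34 by 26 high with a stub on top, 36 high in all. Origin at the centre of its underside.
- screwdriver: Bystander: screwdriver 160 long lying on the bench. Origin at its middle, on the bench.
- tape_roll: Bystander: roll of clear tape lying flat, 90 in diameter, 22 high. Origin at the centre of its underside.
- wrench: Bystander: open-ended wrench lying on the bench. Origin at its middle, on the bench.
- jar: Bystander: closed jar 60 in diameter, 70 high. Origin at the centre of its underside.
Mind the look-alikes: they are no part of the job. What is shaped like the canister but blue is not meant.

How it is judged:
By the outcome, as a careful person would: the job done as asked, in the order asked, and still so for the second after the job is handed in, with the robot touching nothing.
It also fails if it takes over 72 s, if anything falls off the work surface, if the arm or the gripper's body presses on something with over 40 N, if the wrist force passes 120 N, or if a joint passes its speed limit or range.

## Working session

There is one attempt and no reset: what is moved stays moved. The work goes in short steps, Python scripts to look and compute and a tool call to move; the robot and the scene stay as the last step left them, time stands still between calls to the robot, and variables do not carry over. Pictures are saved under pics/ and viewed, about 8 in all and at most 12, crops included, and the job is handed in when it is done.

Besides the shell and the picture viewer there is one more tool, called after "Call:" in YAML: its name, and indented under it one key for each argument. arm_command: Moves the arm, as the interface text tells. Its arguments: {"type":"object","properties":{"rows":{"type":"array"},"squeeze":{"type":"number"}},"required":["rows"]}

```bash
mkdir -p pics; ls
python3 - <<'E'
from rig import ctrl
import cv2,numpy as np
s=ctrl.get_state();print({k:np.round(v,3).tolist() for k,v in s.items()})
ims=[]
for n in("scene","top"):
    im=ctrl.snapshot(n);cv2.imwrite(f"pics/{n}0.png",im[...,::-1]);ims.append(im)
    ci=ctrl.camera_info(n);print(n,{k:np.round(v,4).tolist() for k,v in ci.items()})
    for o in("box","manifold","valve","bin","canister","canister_short","canister_slim","fitting","jar"):
        for r in ctrl.regions_of(o,n)[:3]: 
            m=r["mask"];ys,xs=np.nonzero(m);print(o,round(r["p"],2),np.round(r["rect"]).tolist(),len(xs),round(xs.mean()),round(ys.mean()))
E
```

```text
pics
{'time': 0.0, 'q': [1.106, 0.246, 1.559, 0.0, 1.339, -0.174], 'dq': [-0.001, 0.001, 0.001, -0.0, -0.0, 0.001], 'tau': [-0.0, -42.953, -32.613, -0.0, 0.005, 0.0], 'eef_pos': [0.186, 0.622, 0.255], 'eef_rot': [-0.0, 0.145, 0.989, -0.001], 'wrist_force': [0.408, -0.17, 0.157], 'ft_torque': [-0.043, 0.016, -0.007], 'opening': 0.997}
scene {'camera_matrix': [[409.6058, 0.0, 319.3307], [0.0, 409.6058, 198.3048], [0.0, 0.0, 1.0]], 'eye': [1.0325, 0.7599, 0.6609], 'orientation': [-0.1328, 0.2534, 0.8514, -0.4397]}
box 0.83 [298.0, 179.0, 358.0, 218.0] 1453 327 198
manifold 0.64 [249.0, 166.0, 270.0, 195.0] 502 260 180
manifold 0.28 [393.0, 232.0, 414.0, 251.0] 392 402 243
valve 0.66 [275.0, 132.0, 295.0, 163.0] 480 283 145
bin 0.71 [343.0, 219.0, 460.0, 312.0] 4443 397 265
canister 0.77 [451.0, 214.0, 476.0, 253.0] 689 463 233
canister 0.74 [415.0, 237.0, 440.0, 279.0] 770 428 255
canister 0.68 [461.0, 263.0, 492.0, 308.0] 951 474 282
canister_short 0.62 [393.0, 231.0, 412.0, 252.0] 372 402 243
canister_slim 0.84 [396.0, 253.0, 412.0, 290.0] 429 401 270
fitting 0.6 [364.0, 247.0, 386.0,
[... 298 characters left out ...]
4], 'orientation': [0.065, -0.7018, 0.7062, -0.0674]}
box 0.56 [301.0, 196.0, 351.0, 236.0] 1753 324 216
manifold 0.97 [364.0, 162.0, 408.0, 182.0] 655 386 171
valve 0.94 [423.0, 215.0, 451.0, 236.0] 482 437 226
bin 0.6 [176.0, 176.0, 247.0, 251.0] 3967 212 214
canister 0.96 [185.0, 274.0, 212.0, 291.0] 386 197 280
canister 0.75 [181.0, 219.0, 209.0, 241.0] 377 194 230
canister 0.75 [141.0, 229.0, 167.0, 250.0] 420 153 239
canister_short 0.8 [216.0, 224.0, 235.0, 240.0] 262 226 230
canister_slim 0.57 [184.0, 194.0, 201.0, 210.0] 170 194 199
fitting 0.67 [217.0, 193.0, 236.0, 208.0] 190 226 198
jar 0.73 [245.0, 111.0, 268.0, 137.0] 490 255 123
jar 0.72 [216.0, 223.0, 235.0, 240.0] 266 226 230
```

Run:
```python
import cv2
a=cv2.imread("pics/top0.png")[95:300,130:470];cv2.imwrite("pics/topc.png",cv2.resize(a,(796,480),interpolation=cv2.INTER_CUBIC))
a=cv2.imread("pics/scene0.png")[120:320,240:500];cv2.imwrite("pics/scenec.png",cv2.resize(a,(780,600),interpolation=cv2.INTER_CUBIC))
```

```text
(no output)
```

View pics/topc.png

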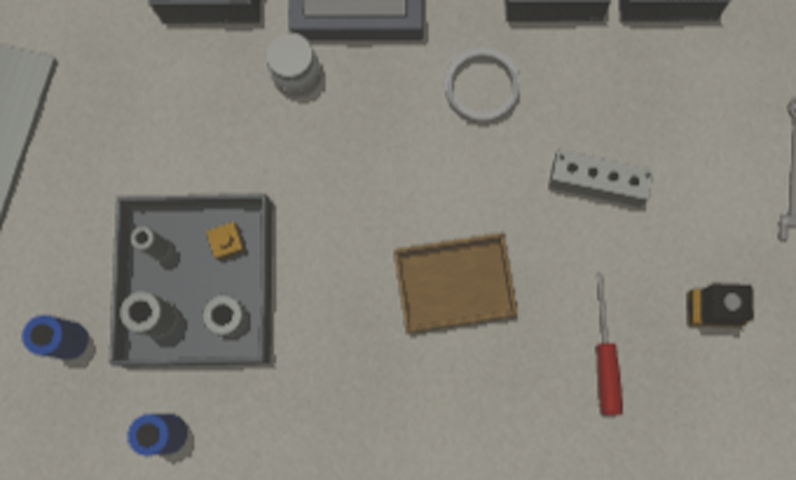

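View pics/scenec.png

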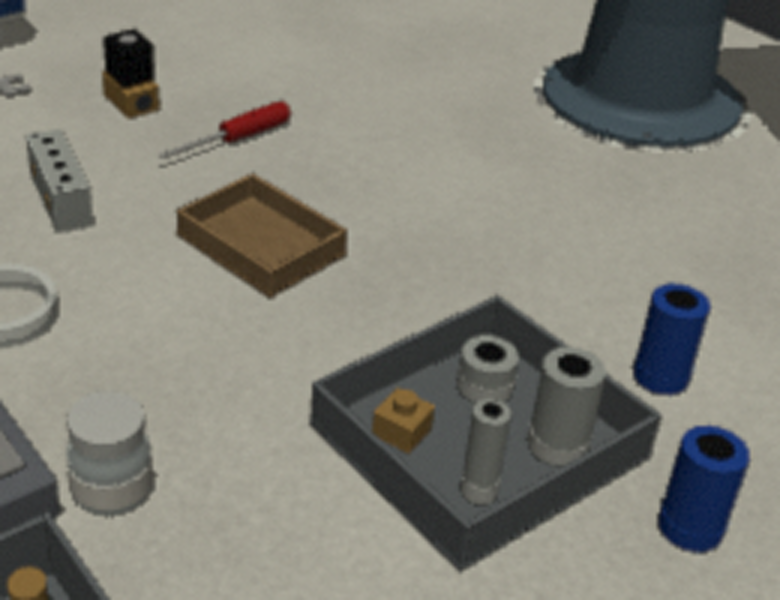

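The wanted canister is the light-grey one at top px (190,228) and scene px (428,255). The blue ones at top (153,239)/(197,280) are the wrong colour, the short one is at top (226,230), and the slim one is at (194,199). Next I fit poses to the masks.

```bash
cat > h.py <<'E'
import numpy as np,cv2
from scipy.optimize import minimize
from scipy.spatial.transform import Rotation as R
def rot(q): return R.from_quat([q[1],q[2],q[3],q[0]]).as_matrix()
def project(ci,name,P):
    c=(np.asarray(P)-ci["eye"])@rot(ci["orientation"]); K=np.array(ci["camera_matrix"])
    if name=="wrist":
        rr=np.hypot(c[:,0],c[:,1])+1e-12; th=np.arctan2(rr,c[:,2]); n=c[:,:2]/rr[:,None]*th[:,None]
    else: n=c[:,:2]/c[:,2:]
    return n*[K[0,0],K[1,1]]+K[:2,2]
def unproject(ci,name,uv,z):
    K=np.array(ci["camera_matrix"]);n=(np.asarray(uv,float)-K[:2,2])/[K[0,0],K[1,1]]
    if name=="wrist":
        th=np.hypot(*n.T)+1e-12; d=np.c_[n/th[:,None]*np.sin(th)[:,None],np.cos(th)]
    else: d=np.c_[n,np.ones(len(n))]
    d=d@rot(ci["orientation"]).T; e=np.array(ci["eye"]); return e+d*((z-e[2])/d[:,2])[:,None]
def rect(a,b,n=8):
    c=np.array([[-a,-b],[a,-b],[a,b],[-a,b]])/2; return np.vstack([np.linspace(c[i],c[(i+1)%4],n,endpoint=False) for i in range(4)])
def circ(d): t=np.linspace(0,2*np.pi,32,endpoint=False); return d/2*np.c_[np.cos(t),np.sin(t)]
# prisms: (outline,z0,z1)
M={"box":[(rect(.096,.128),0,.03)],"manifold":[(rect(.036,.112),0,.046)],
 "valve":[(rect(.04,.062),0,.032),(rect(.04,.046),.032,.078)],"bin":[(rect(.19,.17),0,.045)],
 "canister":[(circ(.044),.005,.085)],"canister_slim":[(circ(.026),.005,.085)],"canister_short":[(circ(.044),.005,.041)]}
def pts(o,p,z=0):
    c,s=np.cos(p[2]),np.sin(p[2]); A=np.array([[c,s],[-s,c]])
    return [np.vstack([np.c_[q@A+p[:2],np.full(len(q),h+z)] for h in(a,b)]) for q,a,b in M[o]]
S=4
def render(o,p,ci,name,z=0):
    im=np.zeros((400,640),np.uint8); im=np.zeros((400*S,640*S),np.uint8)
    for P in pts(o,p,z):
        uv=project(ci,name,P); h=cv2.convexHull(((uv+.5)*S-.5).round().astype(np.int32)); cv2.fillConvexPoly(im,h,255)
    return cv2.resize(im,(640,400),interpolation=cv2.INTER_AREA)/255.
def fit(o,p0,views,z=0,yaw=True):
    g=[cv2.GaussianBlur(m.astype(float),(0,0),1.2) for _,_,m in views]
    def f(x):
        p=np.r_[x,p0[2]][:3] if not yaw else x
        return sum(((cv2.GaussianBlur(render(o,p,ci,n,z),(0,0),1.2)-gg)**2).sum()/gg.sum() for (ci,n,_),gg in zip(views,g))
    x0=np.array(p0 if yaw else p0[:2],float); n=len(x0); d=np.diag([.008,.008,.15][:n])
    r=minimize(f,x0,method="Nelder-Mead",options=dict(initial_simplex=np.vstack([x0,x0+d]),xatol=1e-4,fatol=1e-5,maxiter=300))
    return r.x,r.fun
def pick(rs,uv):
    b=[r for r in rs if r["rect"][0]-3<=uv[0]<=r["rect"][2]+3 and r["rect"][1]-3<=uv[1]<=r["rect"][3]+3]
    return b[0]["mask"] if b else None
E
python3 - <<'E'
from rig import ctrl
from h import *
ctrl.snapshot("scene");ctrl.snapshot("top")
px={"box":((324,216),(327,198)),"manifold":((386,171),(260,180)),"valve":((437,226),(283,145)),"bin":((212,214),(397,265)),"canister":((194,230),(428,255)),"canister_slim":((194,199),(401,270)),"canister_short":((226,230),(402,243))}
for o,(a,b) in px.items():
    V=[]
    for n,uv in(("top",a),("scene",b)):
        m=pick(ctrl.regions_of(o,n),uv)
        if m is not None: V.append((ctrl.camera_info(n),n,m))
    h=M[o][-1][2]
    w=unproject(ctrl.camera_info("top"),"top",[a],h/2)[0]
    rd=not o.startswith("can")
    for v in ([V] if o=="bin" else [V,V[:1],V[1:]]):
      best=min((fit(o,[w[0],w[1],y],v,yaw=rd) for y in ((-.3,.3) if rd else (0,))),key=lambda t:t[1])
      print(o,[x[1] for x in v],np.round(best[0],4),round(best[1],3))
E
```

```text
box ['top', 'scene'] [0.5117 0.0047 0.1209] 0.008
box ['top'] [0.5114 0.0039 0.1389] 0.004
box ['scene'] [0.512  0.0058 0.1288] 0.002
manifold ['top', 'scene'] [ 0.6304 -0.1657 -0.2292] 0.042
manifold ['top'] [ 0.6303 -0.1664 -0.2061] 0.014
manifold ['scene'] [ 0.6302 -0.1655 -0.2478] 0.021
valve ['top', 'scene'] [ 0.4805 -0.2934 -0.0602] 0.028
valve ['top'] [ 0.4805 -0.294  -0.0055] 0.008
valve ['scene'] [ 0.481  -0.2923 -0.1433] 0.012
bin ['scene'] [0.5163 0.3037 0.0072] 0.369
canister ['top', 'scene'] [0.4736 0.3424] 0.027
canister ['top'] [0.4733 0.3423] 0.006
canister ['scene'] [0.4736 0.3424] 0.02
canister_slim ['top', 'scene'] [0.5531 0.3443] 0.015
canister_slim ['top'] [0.5526 0.3436] 0.007
canister_slim ['scene'] [0.5531 0.3443] 0.007
canister_short ['top', 'scene'] [0.4734 0.2642] 0.089
canister_short ['top'] [0.4734 0.2648] 0.043
canister_short ['scene'] [0.474  0.2644] 0.039
```

```bash
cat >> h.py <<'E'
def plan(s,tgt,yawdeg):
    "shift in tool axes and roll (deg) to bring TCP to tgt with tool y at yawdeg (mod 180)"
    A=rot(s["eef_rot"]); d=A.T@(np.array(tgt)-s["eef_pos"])
    y=np.degrees(np.arctan2(A[1,1],A[0,1])); t=(yawdeg-y+90)%180-90
    print("tcp",np.round(s["eef_pos"],4),"yaw",round(y,2),"tilt",np.round(A[:2,2],4),"q6",round(s["q"][5],2),"F",np.round(s["wrist_force"],1),"open",round(s["opening"],3),"t",round(s["time"],2))
    print("shift",np.round(d,4).tolist(),"roll",round(-t,2),"alt",round(-t+(180 if t>0 else -180),2))
E
python3 - <<'E'
from rig import ctrl
from h import *
plan(ctrl.get_state(),[.63,-.166,.2],-13)
E
```

```text
tcp [0.1864 0.6227 0.2563] yaw 73.34 tilt [0. 0.] q6 -0.17 F [-0.9  0.2  0.2] open 0.996 t 1.8
shift [-0.6511, -0.6284, 0.0563] roll 86.34 alt -93.66
```

Call:
arm_command:
  rows:
    - [0,[-0.651,-0.628,0.03],86.3]
    - [0,[-0.651,-0.628,0.03],86.3]
    - [0,[-0.651,-0.628,0.03],86.3]
    - [0,[-0.651,-0.628,0.03],86.3]
    - [0,[-0.651,-0.628,0.03],86.3]
    - [0,[-0.651,-0.628,0.03],86.3]
    - [0,[-0.651,-0.628,0.03],86.3]
    - [0,[-0.651,-0.628,0.03],86.3]
  squeeze: 50

```text
time: 2.8
eef_pos: [0.4322, 0.1854, 0.2401]
eef_rot: [0.0, 0.782, 0.623, 0.001]
wrist_force: [0.6, 1.2, -0.6]
opening: 1.004
```

Run:
```python
from rig import ctrl
from h import *
plan(ctrl.get_state(),[.63,-.166,.2],-13)
```

```text
tcp [0.4322 0.1854 0.2401] yaw -12.96 tilt [0.0013 0.0003] q6 0.39 F [ 0.6  1.2 -0.6] open 1.004 t 2.8
shift [-0.2981, 0.2715, 0.0402] roll 0.04 alt -179.96
```

Call:
arm_command:
  rows:
    - [0,[-0.298,0.272,0.04],0]
    - [0,[-0.298,0.272,0.04],0]
    - [0,[-0.298,0.272,0.04],0]
    - [0,[-0.298,0.272,0.04],0]
    - [0,[-0.298,0.272,0.04],0]
    - [0,[-0.298,0.272,0.04],0]
    - [0,[-0.298,0.272,0.04],0]
    - [0,[-0.298,0.272,0.04],0]

```text
time: 3.8
eef_pos: [0.6309, -0.1681, 0.1997]
eef_rot: [0.0, 0.783, 0.622, 0.0]
wrist_force: [0.2, 0.4, 0.7]
opening: 0.995
```

Run:
```python
from rig import ctrl
from h import *
ci=ctrl.camera_info("wrist");im=ctrl.snapshot("wrist");cv2.imwrite("pics/w1.png",im[...,::-1])
rs=ctrl.regions_of("manifold","wrist")
for r in rs: print(r["p"],r["rect"])
if rs:
    x,f=fit("manifold",[.63,-.166,-.22],[(ci,"wrist",rs[0]["mask"])]);print(x,f)
print(ci)
plan(ctrl.get_state(),[.63,-.166,.04],-13)
```

```text
0.64 [306.5, 127.5, 342.7, 245.2]
[ 0.63024116 -0.16457728 -0.22306677] 0.0025286314605893457
{'camera_matrix': array([[309.70691629,   0.        , 321.11888905],
       [  0.        , 309.70691629, 202.9745417 ],
       [  0.        ,   0.        ,   1.        ]]), 'eye': array([ 0.64911304, -0.08825816,  0.31794998]), 'orientation': array([ 0.15907601,  0.98067879, -0.11236956, -0.01835809])}
tcp [ 0.6302 -0.1657  0.2   ] yaw -12.96 tilt [0.0007 0.0009] q6 -0.21 F [ 0.3 -0.   0.2] open 1.003 t 3.9
shift [-0.0005, -0.0002, 0.16] roll 0.04 alt -179.96
```

View pics/w1.png

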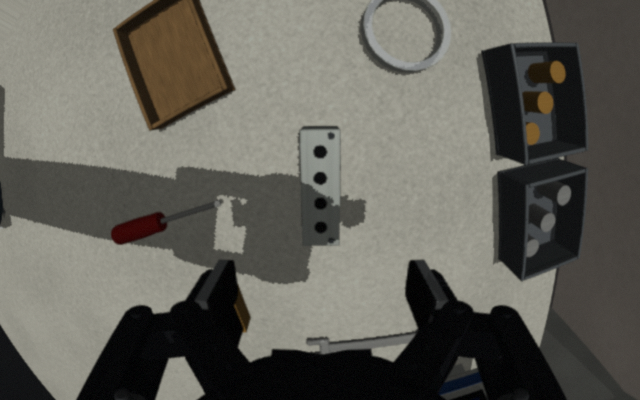

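The wrist view shows the manifold at px (320,186), aligned with the jaws. The wrist-camera fit agrees with the other cameras to within about 1 mm. Descending.

Call:
arm_command:
  rows:
    - [0,[-0.0015,-0.0005,0.06],-0.2]
    - [0,[-0.0015,-0.0005,0.12],-0.2]
    - [0,[-0.0015,-0.0005,0.147],-0.2]
    - [0,[-0.0015,-0.0005,0.147],-0.2]
    - [1,[-0.0015,-0.0005,0.147],-0.2]
    - [1,[-0.0015,-0.0005,0.147],-0.2]
    - [1,[-0.0015,-0.0005,0.147],-0.2]
    - [1,[-0.0015,-0.0005,0.147],-0.2]
  squeeze: 50

```text
time: 4.9
eef_pos: [0.6304, -0.1672, 0.055]
eef_rot: [0.001, 0.781, 0.624, 0.001]
wrist_force: [-2.5, 1.7, 6.3]
opening: 0.408
```

Run:
```python
from rig import ctrl
from h import *
plan(ctrl.get_state(),[.63,-.166,.16],-13)
```

```text
tcp [ 0.6304 -0.1672  0.055 ] yaw -12.76 tilt [0.0025 0.0001] q6 -0.21 F [-2.5  1.7  6.3] open 0.408 t 4.9
shift [0.0012, -0.0004, -0.105] roll 0.24 alt -179.76
```

Call:
arm_command:
  rows:
    - [1,[0,0,-0.02],0]
    - [1,[0,0,-0.07],0]
    - [1,[0,0,-0.13],0]
    - [1,[0,0,-0.13],0]
    - [1,[0,0,-0.13],0]
    - [1,[0,0,-0.13],0]
    - [1,[0,0,-0.13],0]
    - [1,[0,0,-0.13],0]

```text
time: 5.9
eef_pos: [0.6297, -0.167, 0.184]
eef_rot: [-0.0, 0.781, 0.624, 0.001]
wrist_force: [-0.0, -1.0, -4.3]
opening: 0.407
```

Run:
```python
from rig import ctrl
from h import *
a=7.4;b=np.array([.5117,.0047]);X=np.array([np.cos(np.radians(a)),np.sin(np.radians(a))])
plan(ctrl.get_state(),[*(b+.023*X),.17],a)
ci=ctrl.camera_info("wrist");im=ctrl.snapshot("wrist");cv2.imwrite("pics/w2.png",im[...,::-1])
for o,z,p in(("box",0,[.512,.005,.13]),("manifold",.13,[.63,-.166,-.22])):
  for r in ctrl.regions_of(o,"wrist")[:2]: print(o,r["p"],r["rect"],fit(o,p,[(ci,"wrist",r["mask"])],z=z))
```

```text
tcp [ 0.6297 -0.167   0.184 ] yaw -12.76 tilt [0.001  0.0009] q6 -0.21 F [-0.  -1.  -4.3] open 0.407 t 5.9
shift [0.1493, -0.1314, 0.014] roll -20.16 alt 159.84
box 0.97 [107.1, 1.4, 234.1, 132.4] (array([0.51017455, 0.00504492, 0.15392525]), np.float64(0.0007848160388032685))
manifold 0.62 [283.0, 144.7, 367.3, 355.6] (array([ 0.62984941, -0.16383387, -0.22309008]), np.float64(0.0214097662721507))
```

View pics/w2.png

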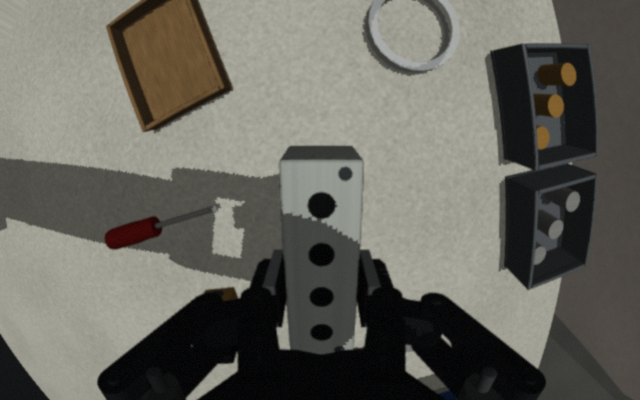

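Call:
arm_command:
  rows:
    - [1,[0.024,-0.084,0],-20.8]
    - [1,[0.024,-0.084,0],-20.8]
    - [1,[0.024,-0.084,0],-20.8]
    - [1,[0.024,-0.084,0],-20.8]
    - [1,[0.024,-0.084,0],-20.8]
    - [1,[0.024,-0.084,0],-20.8]
    - [1,[0.024,-0.084,0],-20.8]
    - [1,[0.024,-0.084,0],-20.8]

```text
time: 7.05
eef_pos: [0.5534, -0.1253, 0.1845]
eef_rot: [0.001, 0.656, 0.755, 0.001]
wrist_force: [0.0, -1.1, -4.2]
opening: 0.408
```

Run:
```python
from rig import ctrl
from h import *
ci=ctrl.camera_info("wrist");im=ctrl.snapshot("wrist");cv2.imwrite("pics/w3.png",im[...,::-1])
s=ctrl.get_state();plan(s,[.553,-.125,.17],8.5)
r=ctrl.regions_of("box","wrist")[0];print(r["p"],r["rect"]);x,f=fit("box",[.511,.005,.14],[(ci,"wrist",r["mask"])]);print(x,f)
# overlay: outer box top rim/inner rim and held manifold top
v=im[...,::-1].copy();v=cv2.resize(v,None,fx=2,fy=2,interpolation=cv2.INTER_CUBIC)
def dr(P,c): cv2.polylines(v,[((project(ci,"wrist",P)*2+.5)).round().astype(int)],True,c,1)
def sh(p,q,z): c,s_=np.cos(p[2]),np.sin(p[2]);return np.c_[q@np.array([[c,s_],[-s_,c]])+p[:2],np.full(len(q),z)]
dr(sh(x,rect(.086,.118),.03),(0,255,0));dr(sh(x,rect(.096,.128),.03),(0,0,255));dr(sh(x,rect(.086,.118),.005),(255,255,0))
A=rot(s["eef_rot"]);yw=np.arctan2(A[1,1],A[0,1]);zb=s["eef_pos"][2]-.055
p=[*s["eef_pos"][:2],yw];dr(sh(p,rect(.036,.112),zb+.046),(255,0,255))
cv2.imwrite("pics/w3o.png",v[0:600,240:1040])
```

```text
tcp [ 0.5534 -0.1252  0.1846] yaw 8.03 tilt [0.0021 0.0003] q6 -0.56 F [ 0.2  0.9 -4.8] open 0.407 t 7.1
shift [0.0003, -0.0004, 0.0146] roll -0.47 alt 179.53
0.91 [238.8, 3.2, 349.5, 119.6]
[0.51039492 0.00532041 0.14498553] 0.0014803507098928167
```

View pics/w3o.png

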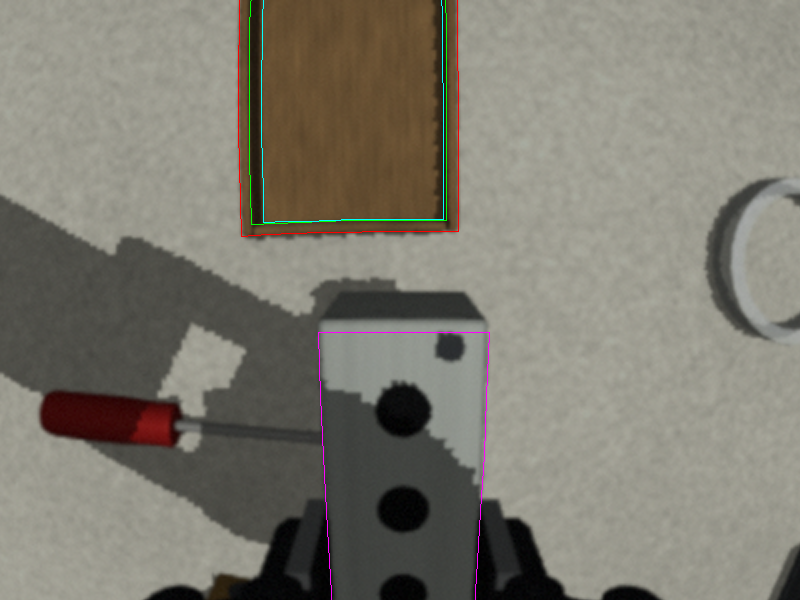

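Holding the manifold, with the box fit matching its rim well (near edge at crop row ~232). The manifold end sits at row 320 against a model 332, so it is about 2.5 mm forward in the jaws. Moving over the slot.

```bash
cat >> h.py <<'E'
BX=np.array([.5104,.0053]);BA=.145
def inbox(x,y): c,s=np.cos(BA),np.sin(BA); return BX+[c*x-s*y,s*x+c*y]
E
python3 - <<'E'
from rig import ctrl
from h import *
plan(ctrl.get_state(),[*inbox(.023,-.0025),.105],np.degrees(BA))
E
```

```text
tcp [ 0.5534 -0.1253  0.1846] yaw 8.03 tilt [0.0021 0.0003] q6 -0.56 F [ 0.1 -0.4 -3.1] open 0.41 t 7.15
shift [0.1329, -0.0015, 0.0796] roll -0.28 alt 179.72
```

Call:
arm_command:
  rows:
    - [1,[0.06,-0.001,0],-0.3]
    - [1,[0.11,-0.0015,0],-0.3]
    - [1,[0.133,-0.0015,0],-0.3]
    - [1,[0.133,-0.0015,0.03],-0.3]
    - [1,[0.133,-0.0015,0.06],-0.3]
    - [1,[0.133,-0.0015,0.08],-0.3]
    - [1,[0.133,-0.0015,0.08],-0.3]
    - [1,[0.133,-0.0015,0.08],-0.3]

```text
time: 8.15
eef_pos: [0.5343, 0.0061, 0.1056]
eef_rot: [0.001, 0.654, 0.757, 0.001]
wrist_force: [0.9, 0.3, -3.8]
opening: 0.402
```

```bash
cat >> h.py <<'E'
def sh(p,q,z): c,s_=np.cos(p[2]),np.sin(p[2]);return np.c_[q@np.array([[c,s_],[-s_,c]])+p[:2],np.full(len(q),z)]
def overlay(v,ci,n,P,c,k): cv2.polylines(v,[((project(ci,n,P)*k+k/2-.5)).round().astype(int)],True,c,1)
E
python3 - <<'E'
from rig import ctrl
from h import *
ci=ctrl.camera_info("wrist");im=ctrl.snapshot("wrist")
s=ctrl.get_state();plan(s,[*inbox(.023,-.0025),.064],np.degrees(BA))
v=cv2.resize(im[...,::-1].copy(),None,fx=2,fy=2,interpolation=cv2.INTER_CUBIC)
p=[*BX,BA]
overlay(v,ci,"wrist",sh(p,rect(.086,.118),.03),(0,255,0),2);overlay(v,ci,"wrist",sh(p,rect(.096,.128),.03),(0,0,255),2)
A=rot(s["eef_rot"]);yw=np.arctan2(A[1,1],A[0,1]);m=s["eef_pos"][:2]+.0025*A[:2,0]
overlay(v,ci,"wrist",sh([*m,yw],rect(.036,.112),s["eef_pos"][2]-.009),(255,0,255),2)
cv2.imwrite("pics/w4o.png",v[0:600,240:1040])
E
```

```text
tcp [0.5345 0.0061 0.106 ] yaw 8.33 tilt [ 0.0046 -0.0002] q6 -0.35 F [ 0.9 -0.5 -5. ] open 0.408 t 8.2
shift [0.0003, -0.0012, 0.042] roll 0.02 alt -179.98
```

View pics/w4o.png

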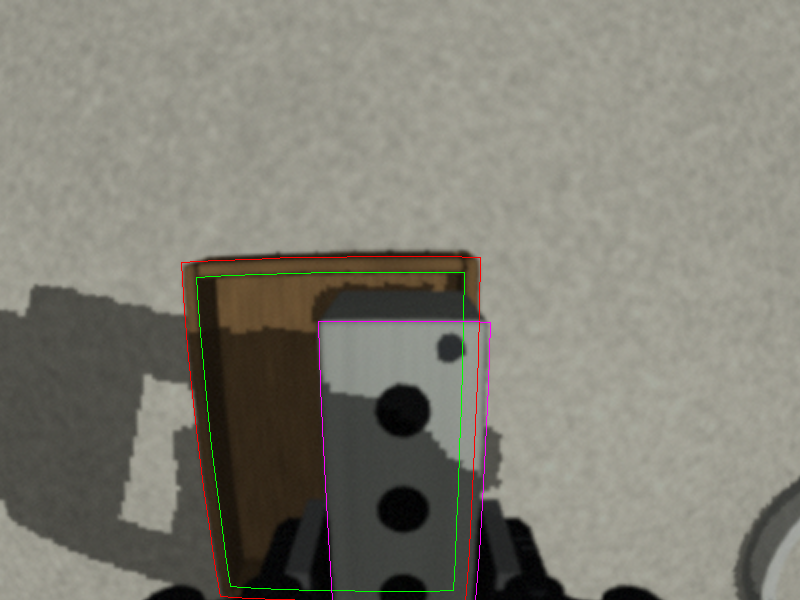

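Call:
arm_command:
  rows:
    - [1,[0.001,-0.001,0.015],0]
    - [1,[0.001,-0.001,0.03],0]
    - [1,[0.001,-0.001,0.038],0]
    - [1,[0.001,-0.001,0.042],0]
    - [1,[0.001,-0.001,0.043],0]
    - [1,[0.001,-0.001,0.044],0]
    - [1,[0.001,-0.001,0.045],0]
    - [1,[0.001,-0.001,0.045],0]

```text
time: 9.2
eef_pos: [0.5337, 0.0068, 0.0611]
eef_rot: [0.002, 0.654, 0.757, 0.002]
wrist_force: [-0.4, 0.4, -4.0]
opening: 0.405
```

Run:
```python
from rig import ctrl
from h import *
s=ctrl.get_state();plan(s,[*inbox(.023,-.0015),.06],np.degrees(BA));print(s["ft_torque"])
```

```text
tcp [0.5337 0.0068 0.0611] yaw 8.33 tilt [ 0.0049 -0.0002] q6 -0.35 F [-0.4  0.4 -4. ] open 0.405 t 9.2
shift [0.0003, -0.0003, 0.0011] roll 0.02 alt -179.98
[-0.03416671 -0.02889575  0.00628297]
```

No contact yet with the bottom at ~6 mm. Lowering the last few mm slowly.

Call:
arm_command:
  rows:
    - [1,[0,0,0.0003],0]
    - [1,[0,0,0.0006],0]
    - [1,[0,0,0.0009],0]
    - [1,[0,0,0.0012],0]
    - [1,[0,0,0.0015],0]
    - [1,[0,0,0.0018],0]
    - [1,[0,0,0.002],0]
    - [1,[0,0,0.002],0]

```text
time: 10.2
eef_pos: [0.5338, 0.0068, 0.06]
eef_rot: [0.002, 0.654, 0.757, 0.001]
wrist_force: [-5.3, 0.4, 6.5]
opening: 0.406
```

Force went from -4 to +6.5 N at exactly the expected height, so it is on the floor. Releasing and lifting.

Call:
arm_command:
  rows:
    - [0.3,[0,0,0],0]
    - [0.3,[0,0,0],0]
    - [0.3,[0,0,0],0]
    - [0.2,[0,0,-0.02],0]
    - [0,[0,0,-0.06],0]
    - [0,[0,0,-0.12],0]
    - [0,[0,0,-0.14],0]
    - [0,[0,0,-0.14],0]

```text
time: 11.2
eef_pos: [0.5344, 0.0067, 0.2021]
eef_rot: [0.004, 0.654, 0.757, 0.002]
wrist_force: [0.2, -0.3, -0.6]
opening: 0.998
```

Run:
```python
from rig import ctrl
from h import *
plan(ctrl.get_state(),[.4805,-.2934,.22],-4)
plan(ctrl.get_state(),[.4805-.005,-.2934-.02,.22],-4)
ci=ctrl.camera_info("wrist");ctrl.snapshot("wrist")
for r in ctrl.regions_of("manifold","wrist")[:1]: print(r["p"],r["rect"],fit("manifold",[*inbox(.023,0),BA],[(ci,"wrist",r["mask"])],z=.005))
ci=ctrl.camera_info("top");ctrl.snapshot("top")
for r in ctrl.regions_of("valve","top")[:1]: print(r["p"],r["rect"],fit("valve",[.48,-.293,-.1],[(ci,"top",r["mask"])],z=0))
```

```text
tcp [0.5344 0.0067 0.2021] yaw 8.34 tilt [ 0.0089 -0.0012] q6 -0.35 F [ 0.2 -0.3 -0.6] open 0.998 t 11.2
shift [-0.2891, -0.0967, -0.018] roll 12.34 alt -167.66
tcp [0.5344 0.0067 0.2021] yaw 8.34 tilt [ 0.0089 -0.0012] q6 -0.35 F [ 0.2 -0.3 -0.6] open 0.998 t 11.2
shift [-0.3082, -0.1046, -0.0181] roll 12.34 alt -167.66
0.72 [301.7, 124.9, 341.2, 249.2] (array([0.53322247, 0.00939267, 0.14429724]), np.float64(0.009963156347751991))
0.65 [424.2, 215.4, 453.0, 237.5] (array([ 0.48012512, -0.29427607,  0.01455458]), np.float64(0.010087110364690038))
```

Call:
arm_command:
  rows:
    - [0,[-0.289,-0.097,-0.018],12.3]
    - [0,[-0.289,-0.097,-0.018],12.3]
    - [0,[-0.289,-0.097,-0.018],12.3]
    - [0,[-0.289,-0.097,-0.018],12.3]
    - [0,[-0.289,-0.097,-0.018],12.3]
    - [0,[-0.289,-0.097,-0.018],12.3]
    - [0,[-0.289,-0.097,-0.018],12.3]
    - [0,[-0.289,-0.097,-0.018],12.3]

```text
time: 12.4
eef_pos: [0.4781, -0.2916, 0.2149]
eef_rot: [-0.001, 0.731, 0.683, 0.0]
wrist_force: [0.0, -1.0, 0.6]
opening: 1.0
```

Run:
```python
from rig import ctrl
from h import *
ci=ctrl.camera_info("wrist");im=ctrl.snapshot("wrist");cv2.imwrite("pics/w5.png",im[...,::-1])
s=ctrl.get_state();x=[.4805,-.2934,-.06]
for r in ctrl.regions_of("valve","wrist")[:2]:
    x,f=fit("valve",x,[(ci,"wrist",r["mask"])]);print(r["p"],r["rect"],x,f)
plan(s,[*x[:2],.08],np.degrees(x[2]))
v=cv2.resize(im[...,::-1].copy(),None,fx=2,fy=2,interpolation=cv2.INTER_CUBIC)
for a,b,z in((.04,.062,.032),(.04,.046,.078),(.04,.062,0)): overlay(v,ci,"wrist",sh(x,rect(a,b),z),(0,255,0),2)
cv2.imwrite("pics/w5o.png",v[200:800,240:1040])
```

```text
0.71 [302.9, 152.2, 346.7, 228.5] [ 0.47985203 -0.29292423 -0.0378697 ] 0.014905203966026235
tcp [ 0.4782 -0.2916  0.2152] yaw -3.86 tilt [0.     0.0013] q6 -0.68 F [ 0.1 -0.5 -0.7] open 1.002 t 12.45
shift [-0.0014, 0.0018, 0.1352] roll -1.69 alt 178.31
```

View pics/w5o.png

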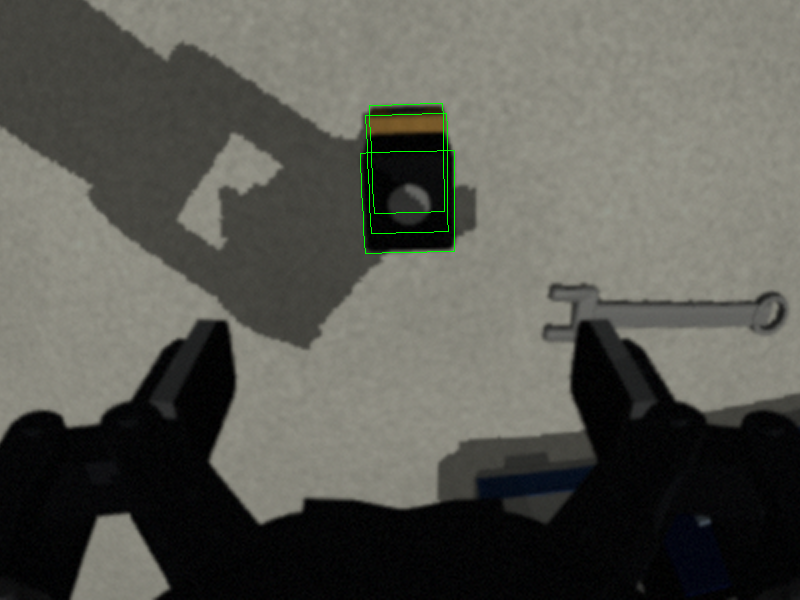

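The valve fit overlays well, with coil at crop px (409,200). Grasping the coil across x.

Call:
arm_command:
  rows:
    - [0,[-0.001,0.002,0.06],-0.8]
    - [0,[-0.001,0.002,0.12],-0.8]
    - [0,[-0.001,0.002,0.14],-0.8]
    - [0,[-0.001,0.002,0.14],-0.8]
    - [1,[-0.001,0.002,0.14],-0.8]
    - [1,[-0.001,0.002,0.14],-0.8]
    - [1,[-0.001,0.002,0.14],-0.8]
    - [1,[-0.001,0.002,0.14],-0.8]
  squeeze: 45

```text
time: 13.5
eef_pos: [0.4811, -0.2936, 0.0775]
eef_rot: [0.001, 0.726, 0.688, 0.0]
wrist_force: [-2.1, 0.0, 5.8]
opening: 0.459
```

Call:
arm_command:
  rows:
    - [1,[0,0,0],0]
    - [1,[0,0,-0.03],0]
    - [1,[0,0,-0.08],0]
    - [1,[0,0,-0.12],0]
    - [1,[0,0,-0.12],0]
    - [1,[0,0,-0.12],0]
    - [1,[0,0,-0.12],0]
    - [1,[0,0,-0.12],0]

```text
time: 14.5
eef_pos: [0.4802, -0.2929, 0.1957]
eef_rot: [-0.0, 0.726, 0.688, 0.0]
wrist_force: [0.1, -0.5, -2.5]
opening: 0.459
```

Run:
```python
from rig import ctrl
from h import *
ci=ctrl.camera_info("wrist");im=ctrl.snapshot("wrist");cv2.imwrite("pics/w6.png",im[...,::-1])
s=ctrl.get_state();plan(s,[*inbox(-.0205,-.024),.195],np.degrees(BA))
A=rot(s["eef_rot"]);yw=np.arctan2(A[1,1],A[0,1]);z=s["eef_pos"][2]-.075;x=[*s["eef_pos"][:2],yw]
for r in ctrl.regions_of("valve","wrist")[:1]:
    f=fit("valve",x,[(ci,"wrist",r["mask"])],z=z);print(r["p"],r["rect"],f)
    d=f[0]-x; print("in tool x,y mm",A.T[:2,:2]@d[:2]*1e3,"yaw",np.degrees(d[2]))
v=cv2.resize(im[...,::-1].copy(),None,fx=2,fy=2,interpolation=cv2.INTER_CUBIC)
for a,b,h in((.04,.062,.032),(.04,.046,.078)): overlay(v,ci,"wrist",sh(x,rect(a,b),z+h),(0,255,0),2)
cv2.imwrite("pics/w6o.png",v[200:800,240:1040])
```

```text
tcp [ 0.4804 -0.2931  0.1961] yaw -3.05 tilt [0.0006 0.0004] q6 -0.7 F [-0.2 -0.3 -1.8] open 0.458 t 14.55
shift [0.272, -0.0012, 0.0013] roll -11.35 alt 168.65
```

View pics/w6o.png

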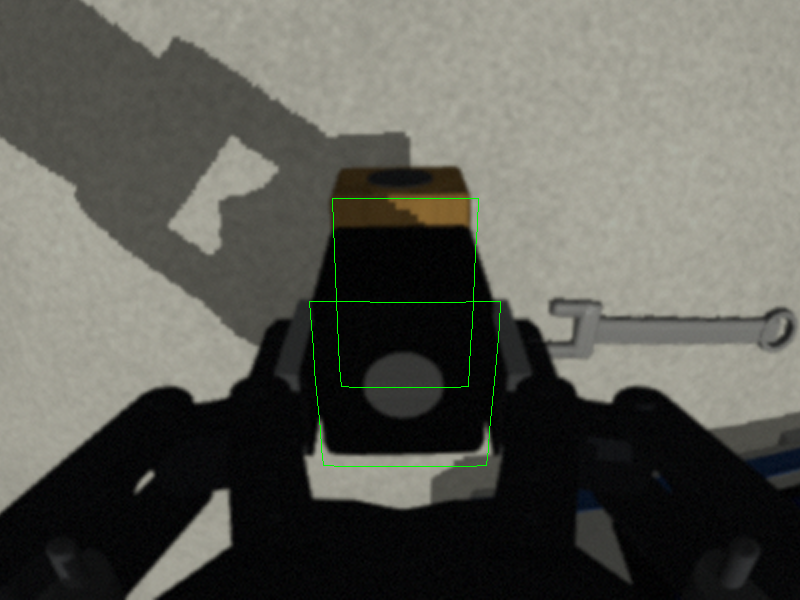

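The valve is held, about 2 mm forward in the jaws (brass edge at row 193 against model 198, coil rear 453 against 465).

Call:
arm_command:
  rows:
    - [1,[0.27,0,0],-11.3]
    - [1,[0.27,0,0],-11.3]
    - [1,[0.27,0,0],-11.3]
    - [1,[0.27,0,0],-11.3]
    - [1,[0.27,0,0],-11.3]
    - [1,[0.27,0,0],-11.3]
    - [1,[0.27,0,0],-11.3]
    - [1,[0.27,0,0],-11.3]

```text
time: 15.6
eef_pos: [0.4949, -0.0246, 0.1965]
eef_rot: [0.0, 0.655, 0.756, 0.0]
wrist_force: [-0.4, 0.9, -2.6]
opening: 0.456
```

Run:
```python
from rig import ctrl
from h import *
s=ctrl.get_state();plan(s,[*inbox(-.019,-.026),.14],np.degrees(BA))
```

```text
tcp [ 0.4949 -0.0246  0.1965] yaw 8.16 tilt [ 0.001  -0.0001] q6 -0.42 F [-0.4  0.9 -2.6] open 0.456 t 15.6
shift [0.0014, 0.0006, 0.0565] roll -0.15 alt 179.85
```

Call:
arm_command:
  rows:
    - [1,[0.001,0.0005,0.03],-0.15]
    - [1,[0.001,0.0005,0.06],-0.15]
    - [1,[0.001,0.0005,0.08],-0.15]
    - [1,[0.001,0.0005,0.09],-0.15]
    - [1,[0.001,0.0005,0.1],-0.15]
    - [1,[0.001,0.0005,0.107],-0.15]
    - [1,[0.001,0.0005,0.11],-0.15]
    - [1,[0.001,0.0005,0.11],-0.15]

```text
time: 16.6
eef_pos: [0.4956, -0.0235, 0.0866]
eef_rot: [0.001, 0.654, 0.757, 0.0]
wrist_force: [-0.4, 0.4, -0.7]
opening: 0.463
```

Run:
```python
from rig import ctrl
from h import *
s=ctrl.get_state();plan(s,[*inbox(-.019,-.026),.0825],np.degrees(BA))
```

```text
tcp [ 0.4956 -0.0235  0.0866] yaw 8.31 tilt [ 0.0013 -0.0002] q6 -0.42 F [-0.4  0.4 -0.7] open 0.463 t 16.6
shift [0.0004, -0.0001, 0.0041] roll 0.01 alt -179.99
```

Call:
arm_command:
  rows:
    - [1,[0,0,0.001],0]
    - [1,[0,0,0.002],0]
    - [1,[0,0,0.0025],0]
    - [1,[0,0,0.003],0]
    - [1,[0,0,0.0035],0]
    - [1,[0,0,0.004],0]
    - [1,[0,0,0.0045],0]
    - [1,[0,0,0.0045],0]

```text
time: 17.6
eef_pos: [0.4956, -0.0236, 0.0825]
eef_rot: [0.0, 0.654, 0.757, 0.0]
wrist_force: [-2.3, 0.6, 3.6]
opening: 0.461
```

On the floor at the expected height, with force gone positive. Releasing and lifting, then checking.

Call:
arm_command:
  rows:
    - [0.35,[0,0,0],0]
    - [0.35,[0,0,0],0]
    - [0.3,[0,0,0],0]
    - [0.2,[0,0,-0.01],0]
    - [0.2,[0,0,-0.05],0]
    - [0.1,[0,0,-0.1],0]
    - [0,[0,0,-0.13],0]
    - [0,[0,0,-0.13],0]

```text
time: 18.6
eef_pos: [0.4973, -0.024, 0.2161]
eef_rot: [0.004, 0.654, 0.757, 0.002]
wrist_force: [0.0, -0.8, -0.8]
opening: 0.998
```

Run:
```python
from rig import ctrl
from h import *
s=ctrl.get_state();plan(s,[.4736,.3424,.21],BA*57.3)
ci=ctrl.camera_info("wrist");im=ctrl.snapshot("wrist")
for r in ctrl.regions_of("valve","wrist")[:1]:
    x,f=fit("valve",[*inbox(-.019,-.024),BA],[(ci,"wrist",r["mask"])],z=.005);d=x[:2]-BX;c,q=np.cos(BA),np.sin(BA)
    print(r["p"],r["rect"],x,f,"in box mm",1e3*(c*d[0]+q*d[1]),1e3*(-q*d[0]+c*d[1]))
v=cv2.resize(im[...,::-1].copy(),None,fx=2,fy=2,interpolation=cv2.INTER_CUBIC)
overlay(v,ci,"wrist",sh([*BX,BA],rect(.086,.118),.03),(0,0,255),2)
overlay(v,ci,"wrist",sh([*inbox(-.019,-.024),BA],rect(.04,.046),.083),(0,255,0),2)
cv2.imwrite("pics/w7o.png",v[100:700,240:1040])
```

```text
tcp [ 0.4973 -0.024   0.2161] yaw 8.32 tilt [ 0.0079 -0.0021] q6 -0.42 F [ 0.  -0.8 -0.8] open 0.998 t 18.6
shift [0.366, 0.0296, 0.0052] roll 0.02 alt -179.98
0.87 [295.3, 147.4, 339.3, 223.1] [ 0.49478245 -0.02310062  0.13978164] 0.021788522420009514 in box mm -19.557329522670447 -25.845968565024187
```

View pics/w7o.png

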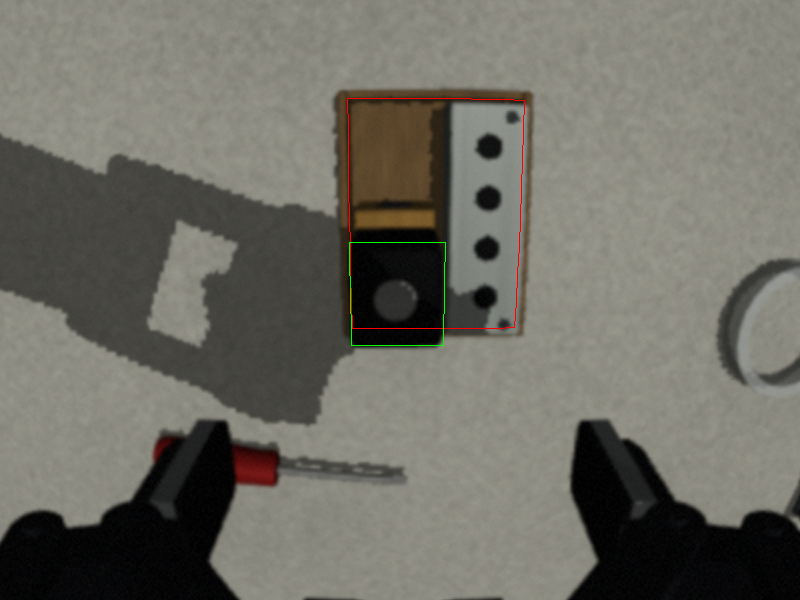

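Both parts are seated: manifold at crop px (488,215), valve at (393,270). Free slot above at (395,150). Now to the bin.

Call:
arm_command:
  rows:
    - [0,[0.366,0.03,0],0]
    - [0,[0.366,0.03,0],0]
    - [0,[0.366,0.03,0],0]
    - [0,[0.366,0.03,0],0]
    - [0,[0.366,0.03,0],0]
    - [0,[0.366,0.03,0],0]
    - [0,[0.366,0.03,0],0]
    - [0,[0.366,0.03,0],0]

```text
time: 19.7
eef_pos: [0.4711, 0.3424, 0.2103]
eef_rot: [-0.0, 0.654, 0.757, -0.001]
wrist_force: [-0.2, -0.4, -0.6]
opening: 0.999
```

Run:
```python
from rig import ctrl
from h import *
ci=ctrl.camera_info("wrist");im=ctrl.snapshot("wrist")
s=ctrl.get_state();x=[.4736,.3424,0]
for r in ctrl.regions_of("canister","wrist"):
    u=r["rect"];w=unproject(ci,"wrist",[[(u[0]+u[2])/2,(u[1]+u[3])/2]],.05)[0]
    print(r["p"],np.round(u),np.round(w,3))
    if np.hypot(*(w[:2]-x[:2]))<.03: y,f=fit("canister",x,[(ci,"wrist",r["mask"])],yaw=False);print("fit",y,f);plan(s,[*y,.085],BA*57.3)
v=cv2.resize(im[...,::-1].copy(),None,fx=2,fy=2,interpolation=cv2.INTER_CUBIC)
overlay(v,ci,"wrist",sh([*y,0],circ(.044),.085),(0,255,0),2);overlay(v,ci,"wrist",sh([*y,0],circ(.044),.005),(0,255,0),2)
cv2.imwrite("pics/w8o.png",v[100:700,240:1040])
```

```text
0.87 [298. 162. 351. 231.] [0.474 0.338 0.05 ]
fit [0.47224143 0.34319188] 0.006448414868653341
tcp [0.4714 0.3419 0.2107] yaw 8.27 tilt [-0.0015 -0.0015] q6 0.29 F [ 0.6 -0.3  0.1] open 1.001 t 19.75
shift [0.0013, 0.0012, 0.1257] roll -0.04 alt 179.96
0.73 [285.  43. 340.  97.] [0.447 0.452 0.05 ]
0.6 [158. 158. 227. 218.] [0.344 0.328 0.05 ]
```

View pics/w8o.png

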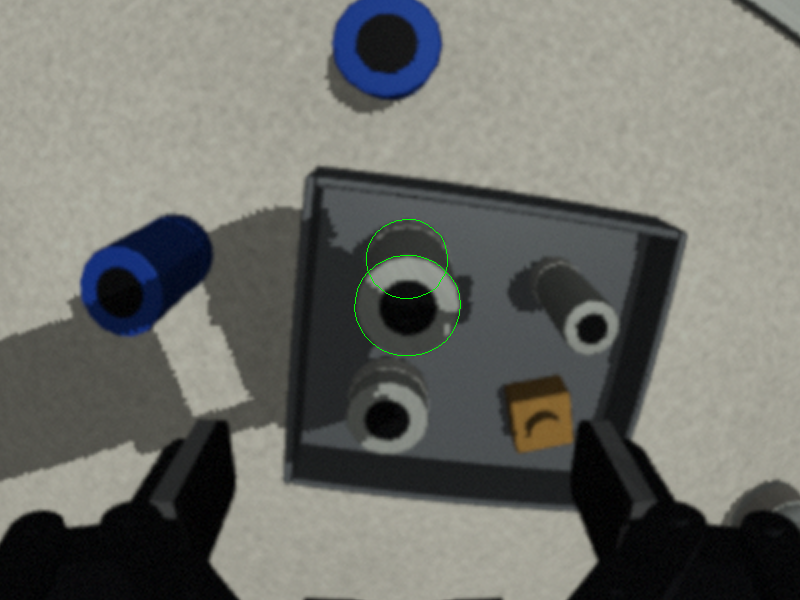

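Candidates in crop px: grey wide and tall (407,300), blue (387,45) and (120,290), slim (590,325), short (387,415). Only (407,300) is light grey with the right width and height, and the model outline fits it. Grasping with the jaws part-closed, clear of the slim one.

Call:
arm_command:
  rows:
    - [0.25,[0.001,0.001,0],0]
    - [0.25,[0.001,0.001,0.04],0]
    - [0.25,[0.001,0.001,0.09],0]
    - [0.25,[0.001,0.001,0.128],0]
    - [0.25,[0.001,0.001,0.128],0]
    - [1,[0.001,0.001,0.128],0]
    - [1,[0.001,0.001,0.128],0]
    - [1,[0.001,0.001,0.128],0]
  squeeze: 40

```text
time: 20.8
eef_pos: [0.474, 0.3433, 0.0855]
eef_rot: [0.001, 0.655, 0.756, 0.001]
wrist_force: [-0.4, -0.6, 5.2]
opening: 0.497
```

Call:
arm_command:
  rows:
    - [1,[0,0,0],0]
    - [1,[0,0,-0.02],0]
    - [1,[0,0,-0.07],0]
    - [1,[0,0,-0.12],0]
    - [1,[0,0,-0.12],0]
    - [1,[0,0,-0.12],0]
    - [1,[0,0,-0.12],0]
    - [1,[0,0,-0.12],0]

```text
time: 21.8
eef_pos: [0.4729, 0.3429, 0.2039]
eef_rot: [0.0, 0.655, 0.756, -0.0]
wrist_force: [0.4, -0.0, -2.0]
opening: 0.502
```

Run:
```python
from rig import ctrl
from h import *
ci=ctrl.camera_info("wrist");im=ctrl.snapshot("wrist")
s=ctrl.get_state();plan(s,[*inbox(-.019,.0325),.2],BA*57.3)
A=rot(s["eef_rot"]);t=s["eef_pos"];x=[*t[:2],0];z=t[2]-.083-.005
for r in ctrl.regions_of("canister","wrist"):
    u=r["rect"]
    if 290<(u[0]+u[2])/2<350 and u[3]>200:
        y,f=fit("canister",x,[(ci,"wrist",r["mask"])],z=z,yaw=False);print(r["p"],np.round(u),f,"tool mm",A.T[:2,:2]@(y-t[:2])*1e3)
v=cv2.resize(im[...,::-1].copy(),None,fx=2,fy=2,interpolation=cv2.INTER_CUBIC)
overlay(v,ci,"wrist",sh(x,circ(.044),z+.085),(0,255,0),2);overlay(v,ci,"wrist",sh(x,circ(.044),z+.005),(0,255,0),2)
cv2.imwrite("pics/w9o.png",v[200:800,240:1040])
```

```text
tcp [0.473  0.343  0.2042] yaw 8.23 tilt [ 0.0009 -0.0005] q6 0.29 F [-0.8  0.  -1.2] open 0.501 t 21.85
shift [-0.3071, -0.0304, 0.0043] roll -0.08 alt 179.92
0.64 [276. 200. 369. 329.] 0.0064157911431881294 tool mm [-1.01581676 -0.59616743]
```

View pics/w9o.png

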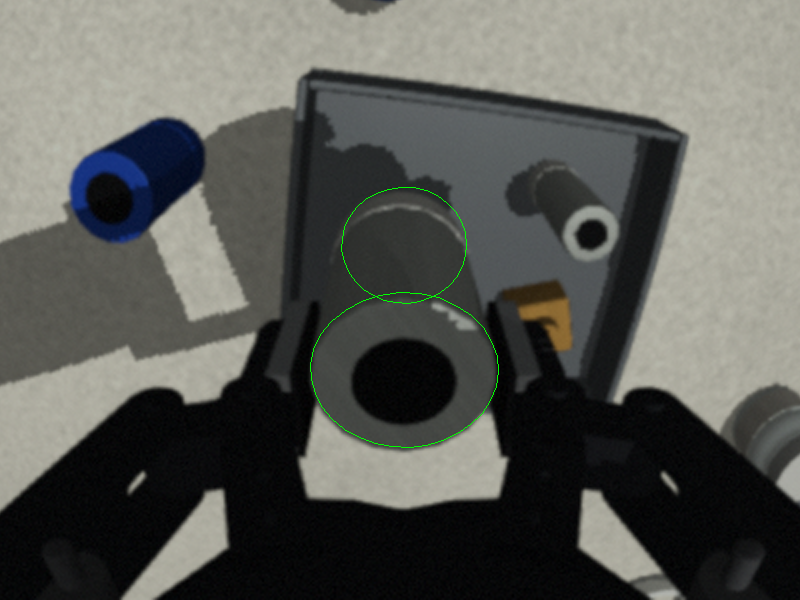

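Canister held, upright and centred within ~1 mm; the others are undisturbed. Moving to the box.

Call:
arm_command:
  rows:
    - [1,[-0.307,-0.03,0],0]
    - [1,[-0.307,-0.03,0],0]
    - [1,[-0.307,-0.03,0],0]
    - [1,[-0.307,-0.03,0],0]
    - [1,[-0.307,-0.03,0],0]
    - [1,[-0.307,-0.03,0],0]
    - [1,[-0.307,-0.03,0],0]
    - [1,[-0.307,-0.03,0],0]

```text
time: 22.9
eef_pos: [0.4873, 0.0361, 0.2043]
eef_rot: [0.0, 0.654, 0.757, 0.0]
wrist_force: [0.1, -0.0, -1.7]
opening: 0.497
```

Run:
```python
from rig import ctrl
from h import *
plan(ctrl.get_state(),[*inbox(-.019,.0325),.0925],BA*57.3)
```

```text
tcp [0.4873 0.0361 0.2043] yaw 8.34 tilt [0.0009 0.    ] q6 -0.3 F [ 0.1 -0.  -1.7] open 0.497 t 22.9
shift [-0.0013, -0.0007, 0.1118] roll 0.04 alt -179.96
```

Call:
arm_command:
  rows:
    - [1,[-0.001,-0.0007,0.03],0]
    - [1,[-0.001,-0.0007,0.05],0]
    - [1,[-0.001,-0.0007,0.07],0]
    - [1,[-0.001,-0.0007,0.085],0]
    - [1,[-0.001,-0.0007,0.097],0]
    - [1,[-0.001,-0.0007,0.107],0]
    - [1,[-0.001,-0.0007,0.113],0]
    - [1,[-0.001,-0.0007,0.115],0]

```text
time: 23.9
eef_pos: [0.4869, 0.035, 0.0892]
eef_rot: [0.0, 0.654, 0.757, 0.0]
wrist_force: [-0.3, 0.6, -1.7]
opening: 0.5
```

Run:
```python
from rig import ctrl
from h import *
plan(ctrl.get_state(),[*inbox(-.019,.0325),.0855],BA*57.3)
```

```text
tcp [0.4869 0.035  0.0892] yaw 8.34 tilt [0.0008 0.    ] q6 -0.31 F [-0.3  0.6 -1.7] open 0.5 t 23.9
shift [-0.0003, -0.0, 0.0037] roll 0.03 alt -179.97
```

Call:
arm_command:
  rows:
    - [1,[0,0,0.001],0]
    - [1,[0,0,0.002],0]
    - [1,[0,0,0.0025],0]
    - [1,[0,0,0.003],0]
    - [1,[0,0,0.0035],0]
    - [1,[0,0,0.004],0]
    - [1,[0,0,0.0045],0]
    - [1,[0,0,0.0045],0]

```text
time: 24.9
eef_pos: [0.4871, 0.0349, 0.0855]
eef_rot: [0.0, 0.654, 0.757, 0.0]
wrist_force: [-3.0, -0.4, 6.8]
opening: 0.503
```

Contact at the expected height. Release and lift away.

Call:
arm_command:
  rows:
    - [0.35,[0,0,0],0]
    - [0.35,[0,0,0],0]
    - [0.25,[0,0,0],0]
    - [0.25,[0,0,-0.01],0]
    - [0.25,[0,0,-0.04],0]
    - [0.2,[0,0,-0.09],0]
    - [0,[-0.03,0,-0.15],0]
    - [0,[-0.06,0,-0.17],0]

```text
time: 25.9
eef_pos: [0.4972, -0.0251, 0.2604]
eef_rot: [0.003, 0.653, 0.757, 0.002]
wrist_force: [0.8, -0.1, -0.5]
opening: 0.993
```

Run:
```python
from rig import ctrl
from h import *
c,q=np.cos(BA),np.sin(BA);P={"manifold":[*inbox(.023,0),BA],"valve":[*inbox(-.019,-.025),BA],"canister":[*inbox(-.019,.0325),0]}
out=[]
for n in("wrist","scene"):
    ci=ctrl.camera_info(n);im=ctrl.snapshot(n)
    for o,x in P.items():
        uv=project(ci,n,[[*x[:2],.05]])[0];m=pick(ctrl.regions_of(o,n),uv)
        if m is None: print(n,o,"none");continue
        y,f=fit(o,x,[(ci,n,m)],z=0 if o=="canister" else .005,yaw=o!="canister");d=y[:2]-BX
        print(n,o,"box mm",np.round([1e3*(c*d[0]+q*d[1]),1e3*(-q*d[0]+c*d[1])],1),np.round(y,3),round(f,3))
    k=im[...,::-1]
    a=k[50:350,120:520] if n=="wrist" else k[130:230,270:403]
    out.append(cv2.resize(a,(400,300),interpolation=cv2.INTER_CUBIC))
cv2.imwrite("pics/fin.png",np.hstack(out));print(ctrl.get_state()["eef_pos"],ctrl.get_state()["opening"])
```

```text
wrist manifold box mm [23.   1.6] [0.533 0.01  0.137] 0.019
wrist valve box mm [-19.8 -26.2] [ 0.495 -0.024  0.149] 0.034
wrist canister box mm [-20.4  33. ] [0.485 0.035] 0.005
scene manifold box mm [ 12.8 -11.3] [ 0.525 -0.004  0.1  ] 0.17
scene valve box mm [-43.8 -55.8] [ 0.475 -0.056 -0.564] 0.435
scene canister box mm [-32.7  20.8] [0.475 0.021] 0.268
[ 0.49486749 -0.02353165  0.25399939] 1.0010646214220296
```

View pics/fin.png

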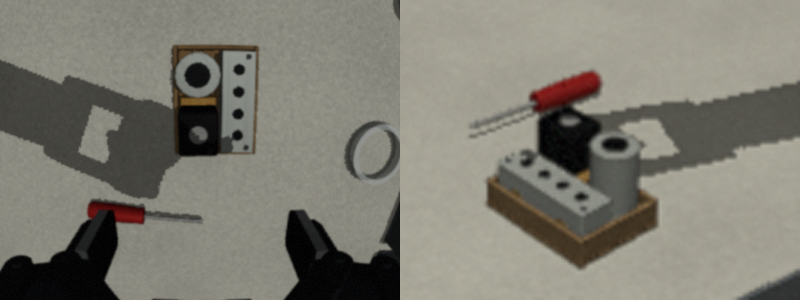

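The final picture shows all three parts upright in the box: canister at (197,75), valve at (198,130) and manifold at (239,100) in the left half. The gripper is open and well clear. The scene-camera fits are poor because the parts hide each other, but that picture also shows the parts seated.

```bash
python3 -c "
from rig import ctrl
print(ctrl.sign_off())"
```

```text
the job is handed in; nothing more can be done
None
```

The manifold, solenoid valve and light-grey canister are all standing upright in the cardboard box, and I handed the job in at about 26 s of the 72 s allowed. Each part was lowered slowly until the wrist force showed contact (about 4–7 N) at the expected floor height, then released, in the order manifold, valve, canister.

- **Final wrist-camera check:** measured from the box centre, the manifold is at (23, 2) mm, the valve at (-20, -26) mm and the canister at (-20, 33) mm. All three lie inside the walls and clear of each other.
- **Check that disagreed:** the final scene-camera fits were 1–4 cm off with poor residuals. The parts hide each other from that side, so I did not rely on those numbers. The scene picture itself shows all three parts seated upright.
- **Not re-checked:** I took no last picture of the bin after placing the canister. The other bin parts and the blue canister in view looked undisturbed just after I lifted the canister out.

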